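# Lock the watch-case vice with its gate knob

## Task

Close and lock the small watch-case vice: with the fingertips, push the black star knob along the long leg of the L-shaped slot right up to the corner, which slides the jaw up to the watch case, then push it sideways along the short leg until it is fully home at the closed end. Only push the knob, do not pinch it between the fingers or lift it; leave the other things on the desk where they are, and finish clear of everything.

Things in the scene. Friction and masses are not known exactly. Their poses are not given: they have to be found in the camera images.
- vice: Watch-case vice fixed to the desk: dark base plate 6 mm thick (x -62 to 188, y -45 to 78), on it an aluminium cover (x -58 to 60, y -36 to 70, top 19 mm over the desk) with an L-shaped slot 14 wide. Origin on the desk under the middle of the long leg. Own x: along the long leg to the corner, jaw and watch case; own y: along the short leg from the corner to its closed end; z up.
- slot_start (a point): Start of the long leg, where the knob's axis can stand farthest from the corner: vice x -30, y 0, at the cover's top face (z 19 mm). The cover is flat and clear around the knob.
- slot_corner (a point): Corner of the slot: the centre lines of the two legs meet at vice x 30, y 0, at the cover's top face (z 19 mm). The pin's axis can go 1 mm past it to the end wall; play across the long leg is 1 mm each way.
- slot_end (a point): Closed end of the short leg: the knob's place at vice x 30, y 35, at the cover's top face (z 19 mm). The pin's axis can go 1 mm past it to the end wall; play across the leg is 1 mm each way.
- watch_case (a point): Top centre of the round steel watch case (40 mm diameter) fixed on a blue plastic seat, 34 mm above the desk, vice x 147, y 16; the jaw closes against it.
- pin: Follower pin: steel foot (40 diameter, 6 high) captive under the cover with 1 mm vertical play, stem 12 mm diameter through the slot, black four-lobed star knob on top, 28 mm across flats, 33 across diagonals, 24 to 52 mm above the desk. Origin: centre of the foot's underside, 6 mm above the desk; z up; it turns freely about z. Starts in the first half of the long leg; stays where it is left.
- jaw (a joint): How far the jaw has slid towards the watch case, m: 0 open, about 0.039 closed. The pin's foot meets it under the cover on the way along the long leg and pushes it (about 1 N); it stays where it is left and is closed when the pin stands at the slot's corner.
- knob (a point): Middle of the star knob, on the pin's axis, about 38 mm above the desk
- jaw_face (a point): Middle of the upright steel jaw's front face (jaw 52 wide, 10 thick, top 36 mm above the desk), 28 mm above the desk
- lobe0: The knob's lobe at the pin's own +x +y: an upright cylinder 16 diameter, 28 high; origin at the centre of its lower face, 6 mm off the pin's axis in both x and y, 24 mm above the desk
- lobe1: The knob's lobe at the pin's own -x +y: an upright cylinder 16 diameter, 28 high; origin at the centre of its lower face, 6 mm off the pin's axis in both x and y, 24 mm above the desk
- lobe2: The knob's lobe at the pin's own -x -y: an upright cylinder 16 diameter, 28 high; origin at the centre of its lower face, 6 mm off the pin's axis in both x and y, 24 mm above the desk
- lobe3: The knob's lobe at the pin's own +x -y: an upright cylinder 16 diameter, 28 high; origin at the centre of its lower face, 6 mm off the pin's axis in both x and y, 24 mm above the desk
- tweezers: Bystander: stainless tweezers lying flat, 120 long, 14 wide, 6 high; origin under the middle, x along its length (mm)
- glass_cube: Bystander: clear glass cube, 34 on edge; origin at the centre of its underside (mm)
- loupe: Bystander: short steel eye loupe standing on the desk, 36 diameter, 32 high; origin at the centre of its underside (mm)
- screwdriver: Bystander: screwdriver lying flat, 150 long, handle to its -x; origin near its middle, on the desk (mm)
- bowl: Bystander: white ceramic bowl, 100 diameter, 45 high; origin at the centre of its underside (mm)
- jar: Bystander: small closed amber glass jar, 44 diameter, 50 high; origin at the centre of its underside (mm)
Mind the look-alikes: they are no part of the job. Leave any blue or red look-alike of the pin alone.

How it is judged:
By the outcome, as a careful person would: the job done as asked, in the order asked, and still so for the second after the job is handed in, with the robot touching nothing.
It also fails if it takes over 38 s, if anything falls off the work surface, if the arm or the gripper's body presses on something with over 40 N, if the wrist force passes 120 N, or if a joint passes its speed limit or range.

## Robot

A 6-joint arm with a two-finger parallel gripper is mounted at the origin on the work surface. World frame = base frame: x ahead of the robot, y to its left, z up, the work surface at z = 0. Lengths are in m, angles in rad, forces in N, time in s.
With the tool pointing down it reaches from about 0.4 to 0.825 m from the base axis. Payload 7 kg.
Tool frame: the origin (TCP) lies at the very end of the fingers, on their centre line; the grasp point (between the pads) lies 19 mm behind it; z points along the fingers, y is the line along which they close (so a half turn about z gives the same grasp; the last joint's range is limited). The gripper opens to 88 mm and grips with 3 to 60 N. Pads are 19 mm wide; open, the fingers measure 130 mm over their backs; the gripper's body (78 mm by 193 mm) begins 47 mm behind the grasp point.
Start: joints at [-0.913, 0.359, 0.012, 0, -1.224, -0.288], TCP at [0.244, -0.629, 0.227] pointing down, gripper open.
Joint ranges: [-3.07, 3.07], [-1.43, 2.12], [-1.02, 1.25], [-3.03, 1.67], [-3.05, -0], [-3.03, 3.03]. Speed limits (rad/s): [2.39, 2.39, 3.01, 3.14, 3.14, 3.14].

## Interface

Orientations are given as a unit quaternion [w, x, y, z].
In Python, from cell import bot gives the robot as it stands.
- The arm moves only by the tool carry_out, never from a script. Its argument "targets" is one flat list of numbers, 5 for each row, row after row: the closure, from 0 (fully open) to 1 (shut), then the shift along the tool's x, y, z in units of 50 mm (1.0 is 50 mm), then the turn about the tool's z in units of 4 degrees (1.0 is 4 degrees). In form: [hand, x, y, z, turn, hand, x, y, z, turn, ...]. A call has 1 to 5 rows; each row shifts and turns the commanded pose from where the row before left it, along the tool's axes as they then stand; what a row does not reach is not made up. A row lasts 1/8 s, in which the tool goes at most 62.5 mm and 10.7 degrees, less where a joint would pass 70% of its speed; a pose out of reach is approached as far as the arm can. A call with a number of a shift or a turn outside -1 to 1 is refused whole. A call with a gripper value outside its range is refused whole. The fingers move at their own pace and stop on an object; "grip_force" is the grip in N (left out, the last holds). Time passes only in rows, so rows that do not move let the fingers close. It gives the time, the measured TCP pose, the force, the opening and the grip force at its end, in the units of the state.
- bot.state(): the state, without advancing time (a new reading comes with each control period).
- bot.capture(name): name is "side" or "top" or "wrist"; returns a dict with "img" (480x640x3 uint8, blue, green, red), "K" (3x3 intrinsics, pixels), "xyz" and "orientation" of the camera in the world; the wrist camera has in their place "mount" (4x4, takes a point from camera to tool coordinates, whose origin is the TCP and whose axes are the flange's). Camera axes: x right, y up, looking along -z (the intrinsics and any distortion apply to the point x, -y, -z); pixel columns grow to the right and rows downward; lengths in m; the calibration is good to about 2 mm. A picture is of the moment at which its call begins: read the wrist's pose just before it. There is no depth.
- bot.hand_in(): hands the job in; it is judged then, once.
The state is a dict: "t": time; "qpos": joint angles; "joint_velocities": joint speeds; "joint_torque": joint torques, N m; "eef_pos": TCP position; "orientation": TCP orientation; "wrist_force": force on the tool from outside, world axes, zero at the start; "wrist_torque": the same for the moment, N m; "opening": finger opening in m; "finger_force": force on a finger pad.
Only numpy, scipy, OpenCV 4.12 (cv2) and the standard library are available. Lean on these libraries where they do the work, as an engineer would, in place of code of your own. Each camera call takes 0.05 s, during which the arm holds its last target. There are 200 camera calls.

## Working session

There is one attempt and no reset: what is moved stays moved. The work goes in short steps, Python scripts to look and compute and a tool call to move; the robot and the scene stay as the last step left them, time stands still between calls to the robot, and variables do not carry over. Pictures are saved under pics/ and viewed, at most 10 in all, crops included, and the job is handed in when it is done.

Besides the shell and the picture viewer there is one more tool, called by a JSON object that holds its "fn" and its "kwargs", one argument or row to a line. carry_out: Moves the arm, as the interface text tells. Shifts and turns lie within -1 to 1; 1 stands for 50 mm of shift or 4 degrees of turn. Its arguments: {"type":"object","properties":{"targets":{"type":"array"},"grip_force":{"type":"number"}},"required":["targets"]}

```bash
mkdir -p pics
cat > h.py <<'E'
from cell import bot
import numpy as np, cv2
from scipy.spatial.transform import Rotation as R
def rot(q): return R.from_quat([q[1],q[2],q[3],q[0]]).as_matrix()
def ray(c,u,v):
    d=np.linalg.inv(c["K"])@[u,v,1]; return rot(c["orientation"])@[d[0],-d[1],-d[2]]
def onz(c,u,v,z):
    d=ray(c,u,v); o=np.array(c["xyz"]); return o+d*(z-o[2])/d[2]
def proj(c,p):
    q=rot(c["orientation"]).T@(np.array(p)-c["xyz"]); k=c["K"]@[q[0],-q[1],-q[2]]; return k[:2]/k[2]
E
python3 - <<'E'
from h import *
import pickle
for n in("top","side"):
    c=bot.capture(n); cv2.imwrite(f"pics/{n}.png",c["img"]); pickle.dump(c,open(n+".pkl","wb")); print(n,c["K"].tolist(),c["xyz"],c["orientation"],[k for k in c])
print(bot.state())
E
```

```text
top [[583.282580308281, 0.0, 321.1737102792657], [0.0, 583.282580308281, 250.04216727198818], [0.0, 0.0, 1.0]] [ 0.43268601 -0.09994795  1.26517458] [-0.7009245  -0.03550293  0.03788196  0.71134334] ['img', 'K', 'xyz', 'orientation']
side [[448.08064539487077, 0.0, 319.0252516624559], [0.0, 448.08064539487077, 247.6172571565504], [0.0, 0.0, 1.0]] [ 0.37390242 -0.65079557  0.58646279] [ 0.90458913  0.39331995 -0.05788141 -0.153843  ] ['img', 'K', 'xyz', 'orientation']
{'t': 0.1, 'qpos': array([-9.12894148e-01,  3.59285972e-01,  1.11504369e-02, -3.07871159e-04,
       -1.22408080e+00, -2.88107872e-01]), 'joint_velocities': array([-1.94353768e-03, -4.25787886e-04,  8.82506778e-04,  2.77512653e-03,
       -7.93928773e-05,  3.06411539e-04]), 'joint_torque': array([-1.15058112e-03, -5.84164917e+01,  2.93750507e+01,  7.01559484e+00,
        1.00993115e-02, -6.34136882e-05]), 'eef_pos': array([ 0.24378524, -0.62897526,  0.22573541]), 'orientation': array([-1.94605895e-04, -1.83793874e-01,  9.82964540e-01,  6.97986482e-04]), 'wrist_force': array([ 0.77197284, -0.71685075,  0.66677474]), 'wrist_torque': array([ 0.01222038, -0.03745733, -0.04443145]), 'finger_force': 0.0, 'opening': 0.08740271773256453}
```

View pics/top.png

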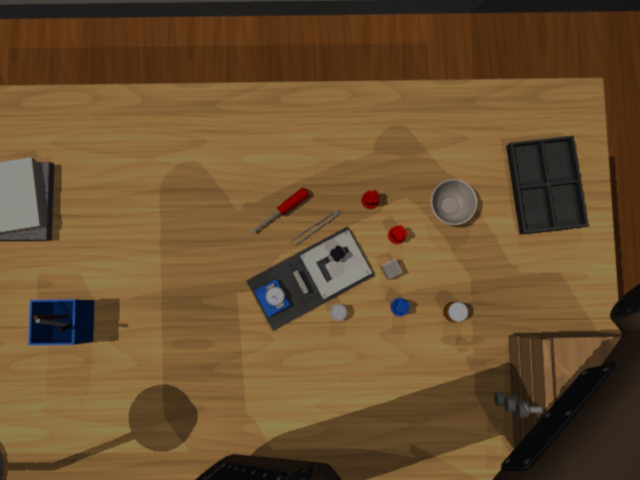

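View pics/side.png

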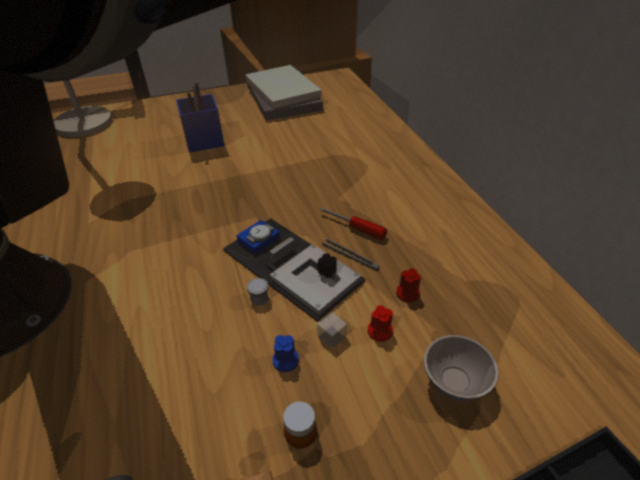

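The top view shows the vice at about (310,278) px, with the black knob at (338,254). Possible look-alikes are red at (371,200) and (398,235), and blue at (401,307). In the side view the black knob is at (327,265), the reds at (409,285) and (381,322), and the blue at (285,352). By the description I choose the black one in the slot, and I'll check it in a close crop.

Run:
```python
from h import *
a=cv2.imread("pics/top.png")[220:340,240:400]; b=cv2.imread("pics/side.png")[210:330,215:375]
f=lambda i:cv2.resize(i,None,fx=5,fy=5,interpolation=cv2.INTER_CUBIC)
cv2.imwrite("pics/topc.png",f(a));
```

```text
(no output)
```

View pics/topc.png

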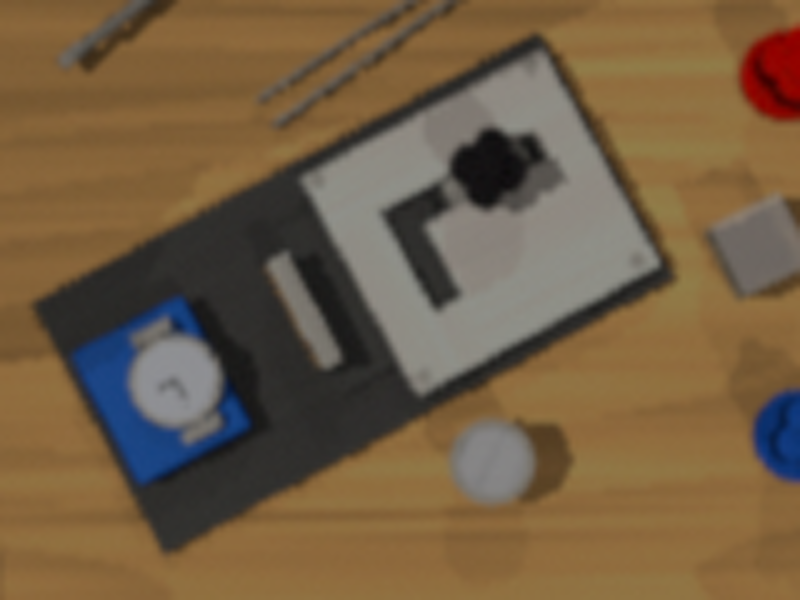

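The crop shows the black four-lobed knob at (488,168), in the first half of the long leg. The cover corners are at (300,178), (540,42), (663,268) and (420,395), and the watch case is at (176,380). I'll fit the vice pose to these.

Run:
```python
from h import *
import pickle
from scipy.optimize import least_squares
c=pickle.load(open("top.pkl","rb"))
P=[((300,178),(60,-36,19)),((540,42),(-58,-36,19)),((663,268),(-58,70,19)),((420,395),(60,70,19)),((165,550),(188,78,6)),((38,305),(188,-45,6)),((672,275),(-62,78,6)),((176,380),(147,16,34))]
px=lambda u:((u[0]+.5)/5-.5+240,(u[1]+.5)/5-.5+220)
def w(s,p): a=s[2];return np.array([s[0]+np.cos(a)*p[0]-np.sin(a)*p[1],s[1]+np.sin(a)*p[0]+np.cos(a)*p[1],p[2]])
f=lambda s:np.concatenate([proj(c,w([s[0],s[1],s[2]],np.array(p)/1000))-px(u) for u,p in P])
g=onz(c,*px((480,170)),.019)
best=min((least_squares(f,[g[0],g[1],a]) for a in(0,1.57,3.14,-1.57)),key=lambda r:r.cost)
s=best.x;print(s,np.degrees(s[2]),best.fun.round(2))
k=onz(c,*px((488,168)),.052);d=k[:2]-s[:2];C,S=np.cos(s[2]),np.sin(s[2])
print("knob",k,"vice",C*d[0]+S*d[1],-S*d[0]+C*d[1])
for n,u,z in(("loupe",(493,460),.032),("cube",(765,243),.034),("tweez",(360,55),.006),("blue",(790,430),.052),("red",(790,72),.052)):print(n,onz(c,*px(u),z))
sd=pickle.load(open("side.pkl","rb"))
print("side proj knob top",proj(sd,[*k[:2],.052]),"corners",[proj(sd,w(s,np.array(p)/1000)).round(1) for p in((60,-36,19),(-58,-36,19),(-58,70,19),(60,70,19),(147,16,34))])
np.save("vice.npy",s)
q=bot.state()["orientation"];print(rot(q).round(3))
print([w(s,np.array(p)/1000).round(4) for p in((30,0,19),(30,35,19))])
m=bot.capture("wrist");print(m["mount"].round(3) if hasattr(m["mount"],"round") else m["mount"],m["K"])
```

```text
[ 0.54861164 -0.12908471  2.05423176] 117.69880981786967 [ 0.26 -0.25  0.43  0.92 -0.29 -1.16 -0.11 -0.13  0.09  0.99 -1.32 -0.52
  0.79  0.2   0.16 -0.07]
knob [ 0.55194458 -0.13837384  0.052     ] vice -0.009773848608759378 0.0013668126870734626
loupe [ 0.43050615 -0.13892132  0.032     ]
cube [ 0.52010919 -0.25560201  0.034     ]
tweez [ 0.60673519 -0.08495446  0.006     ]
blue [ 0.44106648 -0.26154354  0.052     ]
red [ 0.5905594  -0.26580166  0.052     ]
side proj knob top [325.60645617 258.66283028] corners [array([311.9, 243.2]), array([360.7, 274.2]), array([318.8, 309.4]), array([269.8, 273.5]), array([259.4, 230.1])]
[[-0.932 -0.361 -0.001]
 [-0.361  0.932  0.001]
 [ 0.     0.001 -1.   ]]
[array([ 0.5347, -0.1025,  0.019 ]), array([ 0.5037, -0.1188,  0.019 ])]
[[-0.002  0.969  0.248  0.067]
 [ 1.     0.002  0.001 -0.   ]
 [ 0.     0.248 -0.969 -0.158]
 [ 0.     0.     0.     1.   ]] [[367.20081442   0.         321.64038557]
 [  0.         367.20081442 241.42246204]
 [  0.           0.           1.        ]]
```

The residuals are about 1 px and the side view agrees: the knob is at vice (-10, 1) mm. The vice yaw is 117.7°, so a turn of -6.7° puts tool y on vice x and tool x on vice y. I'll travel high to behind the knob at vice (-60, 0) with the fingers shut.

{"fn": "carry_out", "kwargs": {
  "targets": [1, -0.6, 0.3, 0, -0.85, 1, -0.8, 0.4, 0, -0.82, 1, -0.8, 0.4, 0, 0, 1, -0.8, 0.4, 0, 0, 1, -0.8, 0.4, 0, 0],
  "grip_force": 20
}}

```text
t: 0.78
eef_pos: [0.3731, -0.4592, 0.2264]
orientation: [-0.0, -0.241, 0.971, 0.0]
wrist_force: [0.9, -1.0, 0.6]
opening: 0.0431
finger_force: 0.0
```

{"fn": "carry_out", "kwargs": {
  "targets": [1, -0.8, 0.4, 0, 0, 1, -0.8, 0.4, 0, 0, 1, -0.8, 0.4, 0, 0, 1, -0.8, 0.4, 0, 0, 1, -0.8, 0.4, 0, 0]
}}

```text
t: 1.4
eef_pos: [0.5032, -0.2773, 0.2265]
orientation: [-0.0, -0.241, 0.971, 0.0]
wrist_force: [0.7, 0.5, -0.2]
opening: 0.0001
finger_force: 0.0
```

{"fn": "carry_out", "kwargs": {
  "targets": [1, -0.8, 0.4, 0, 0, 1, -0.8, 0.4, 0, 0, 1, 0, 0, 0, 0, 1, 0, 0, 0, 0]
}}

```text
t: 1.9
eef_pos: [0.5544, -0.2058, 0.2263]
orientation: [-0.0, -0.241, 0.97, 0.0]
wrist_force: [-0.5, 0.3, -0.5]
opening: 0.0
finger_force: 0.0
```

```bash
cat >> h.py <<'E'
V=None
def rel():
    s=np.load("vice.npy"); t=bot.state(); p=np.array(t["eef_pos"]); C,S=np.cos(s[2]),np.sin(s[2]); d=p[:2]-s[:2]
    f=np.array(t["wrist_force"]); M=rot(t["orientation"])
    print("t",round(t["t"],2),"vice xy",(np.array([C*d[0]+S*d[1],-S*d[0]+C*d[1]])*1000).round(1),"z",round(p[2]*1000,1),"tooly yaw err",round(np.degrees(np.arctan2(M[1,1],M[0,1])-s[2]),2),"F vice",np.round([C*f[0]+S*f[1],-S*f[0]+C*f[1],f[2]],1),"open",t["opening"])
    return t
def wpix(m,t,p):
    q=rot(t["orientation"]).T@(np.array(p)-t["eef_pos"]); T=np.linalg.inv(np.array(m["mount"])); q=T[:3,:3]@q+T[:3,3]; k=m["K"]@[q[0],-q[1],-q[2]]; return k[:2]/k[2]
def wonz(m,t,u,v,z):
    d=np.linalg.inv(m["K"])@[u,v,1]; T=np.array(m["mount"]);M=rot(t["orientation"]); d=M@T[:3,:3]@[d[0],-d[1],-d[2]]; o=t["eef_pos"]+M@T[:3,3]; return o+d*(z-o[2])/d[2]
def vw(p):
    s=np.load("vice.npy");a=s[2];p=np.array(p)/1000;return np.array([s[0]+np.cos(a)*p[0]-np.sin(a)*p[1],s[1]+np.sin(a)*p[0]+np.cos(a)*p[1],p[2]])
E
python3 - <<'E'
from h import *
t=rel(); m=bot.capture("wrist"); cv2.imwrite("pics/w1.png",m["img"])
for n,p in(("knobtop",(-10,1,52)),("start",(-36,0,19)),("corner",(37,-7,19)),("c1",(60,-36,19)),("c2",(60,70,19)),("c3",(-58,70,19))):print(n,wpix(m,t,vw(p)).round(1))
import pickle;pickle.dump((m,t),open("w1.pkl","wb"))
E
```

```text
t 1.9 vice xy [-70.6  30.5] z 226.3 tooly yaw err 0.21 F vice [ 0.5  0.3 -0.5] open 4.2681343653724326e-05
knobtop [386.2 253.3]
start [355.4 245.2]
corner [425.8 251.9]
c1 [445.7 278.4]
c2 [454.9 176.5]
c3 [334.8 176.3]
```

View pics/w1.png

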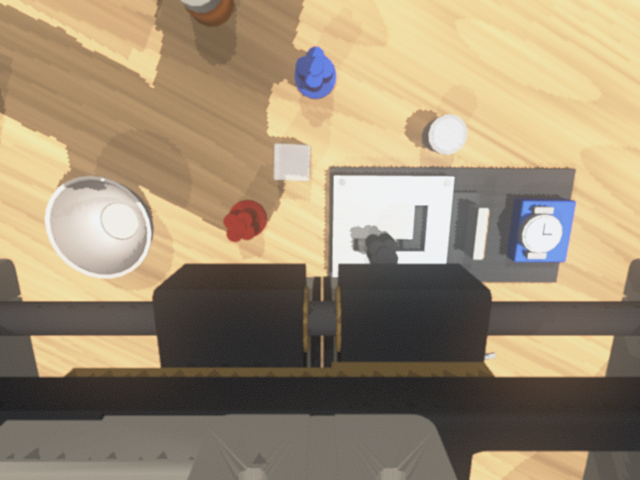

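The projected cover corners match this picture to about 2 px: (454,177) and (334,176). The knob's shape spans (367–397, 230–262), as predicted, and the fingertips are hidden behind the gripper body. I'll move to vice (-60, 0) and descend to z = 28 mm.

{"fn": "carry_out", "kwargs": {
  "targets": [1, -0.6, 0.2, 0, 0, 1, 0, 0, 0.9, 0, 1, 0, 0, 0.9, 0, 1, 0, 0, 0.9, 0, 1, 0, 0, 0.9, 0]
}}

```text
t: 2.58
eef_pos: [0.576, -0.1842, 0.0456]
orientation: [0.0, -0.24, 0.971, -0.0]
wrist_force: [0.4, -0.2, 0.2]
opening: 0.0006
finger_force: 0.0
```

{"fn": "carry_out", "kwargs": {
  "targets": [1, 0, 0, 0.3, 0, 1, 0, 0, 0, 0]
}}

```text
t: 2.82
eef_pos: [0.5761, -0.1838, 0.0314]
orientation: [-0.001, -0.24, 0.971, 0.0]
wrist_force: [0.3, 0.0, 0.9]
opening: 0.0004
finger_force: 0.0
```

Run:
```python
from h import *
t=rel(); m=bot.capture("side")
cv2.imwrite("pics/s1.png",cv2.resize(m["img"][190:340,215:415],None,fx=4,fy=4,interpolation=cv2.INTER_CUBIC))
print("tip px",(proj(m,t["eef_pos"])-[215,190])*4)
```

```text
t 2.83 vice xy [-61.2   1.1] z 31.4 tooly yaw err 0.13 F vice [-0.1 -0.3  0.9] open 0.0003721796557610947
tip px [533.40213883 367.79609293]
```

View pics/s1.png

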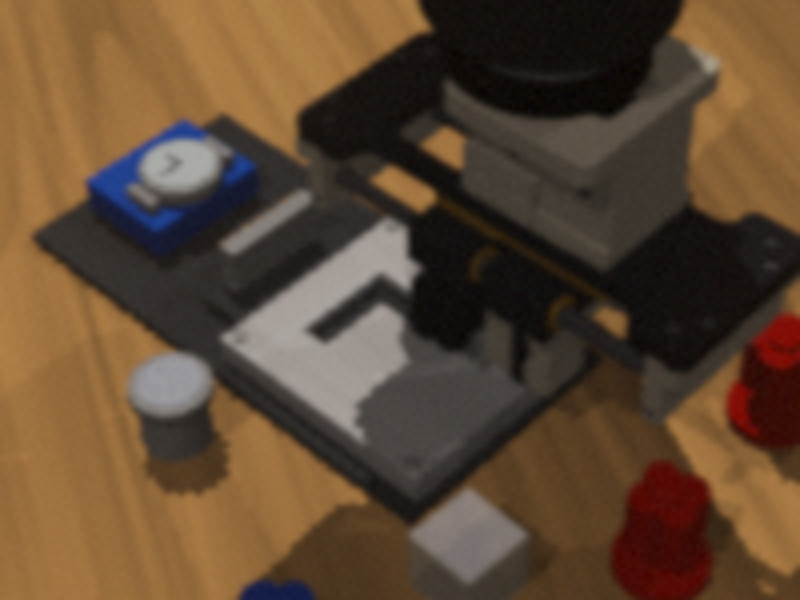

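The side picture shows the shut grey fingers at (490–590, 310–390), behind the knob at (445,310) and clear of the cover. Now I'll push along vice +x (tool y).

{"fn": "carry_out", "kwargs": {
  "targets": [1, -0.02, 0.14, 0.06, 0, 1, 0, 0.14, 0, 0, 1, 0, 0.14, 0, 0, 1, 0, 0.14, 0, 0, 1, 0, 0.14, 0, 0]
}}

```text
t: 3.5
eef_pos: [0.5613, -0.1513, 0.029]
orientation: [0.0, -0.241, 0.971, -0.0]
wrist_force: [0.7, -2.2, 2.6]
opening: 0.0004
finger_force: 1.0
```

{"fn": "carry_out", "kwargs": {
  "targets": [1, 0, 0.1, 0, 0, 1, 0, 0.1, 0, 0, 1, 0, 0, 0, 0]
}}

```text
t: 3.88
eef_pos: [0.556, -0.1424, 0.0284]
orientation: [-0.0, -0.241, 0.971, 0.0]
wrist_force: [0.2, 0.7, 0.4]
opening: 0.0004
finger_force: 0.1
```

Run:
```python
from h import *
t=rel(); m=bot.capture("side")
cv2.imwrite("pics/s2.png",cv2.resize(m["img"][190:340,215:415],None,fx=4,fy=4,interpolation=cv2.INTER_CUBIC))
```

```text
t 3.88 vice xy [-15.2  -0.3] z 28.4 tooly yaw err 0.18 F vice [ 0.5 -0.5  0.4] open 0.0004262661582193708
```

View pics/s2.png

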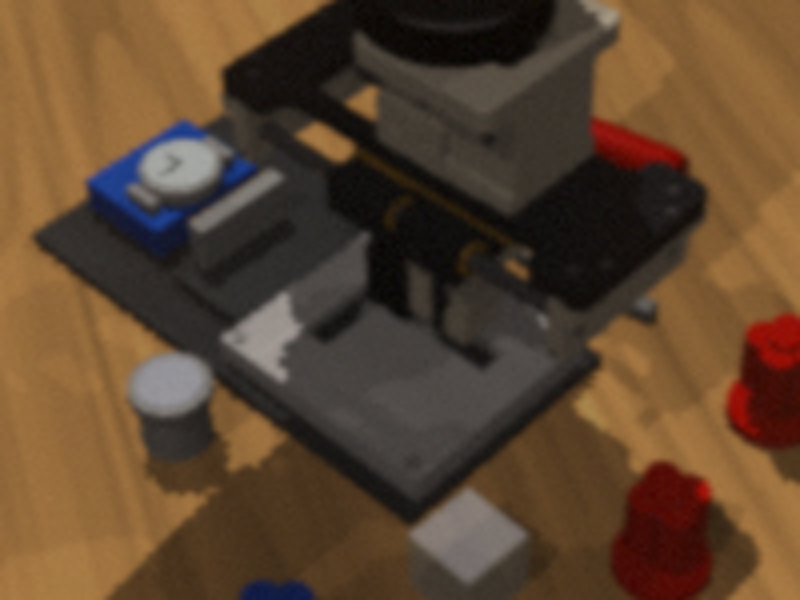

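The jaw has moved up near the blue seat, and the knob at (390,270) is being pushed along. I'll continue in small steps until the wall is felt.

{"fn": "carry_out", "kwargs": {
  "targets": [1, 0, 0.08, 0, 0, 1, 0, 0.06, 0, 0, 1, 0, 0.04, 0, 0, 1, 0, 0, 0, 0]
}}

```text
t: 4.42
eef_pos: [0.552, -0.1347, 0.0285]
orientation: [-0.0, -0.241, 0.971, 0.0]
wrist_force: [0.2, -0.5, 1.0]
opening: 0.0005
finger_force: 0.3
```

{"fn": "carry_out", "kwargs": {
  "targets": [1, 0, 0.03, 0, 0, 1, 0, 0, 0, 0]
}}

```text
t: 4.68
eef_pos: [0.5513, -0.1335, 0.0285]
orientation: [-0.0, -0.241, 0.971, 0.0]
wrist_force: [0.5, -0.6, 2.0]
opening: 0.0008
finger_force: 0.4
```

```bash
python3 -c "
from h import *
rel()"
```

```text
t 4.67 vice xy [-5.1 -0.4] z 28.5 tooly yaw err 0.17 F vice [-0.8 -0.1  2. ] open 0.0007933140757448184
```

{"fn": "carry_out", "kwargs": {
  "targets": [1, 0, 0.03, 0, 0, 1, 0, 0, 0, 0]
}}

```text
t: 4.92
eef_pos: [0.5507, -0.1321, 0.0286]
orientation: [-0.0, -0.241, 0.971, 0.0]
wrist_force: [0.8, -0.3, 0.7]
opening: 0.0006
finger_force: 0.5
```

{"fn": "carry_out", "kwargs": {
  "targets": [1, 0, 0.03, 0, 0, 1, 0, 0, 0, 0]
}}

```text
t: 5.18
eef_pos: [0.55, -0.1308, 0.0286]
orientation: [0.0, -0.241, 0.971, 0.0]
wrist_force: [-0.8, -1.4, 0.3]
opening: 0.0005
finger_force: 0.5
```

{"fn": "carry_out", "kwargs": {
  "targets": [1, 0, 0.03, 0, 0, 1, 0, 0, 0, 0]
}}

```text
t: 5.42
eef_pos: [0.5493, -0.1294, 0.0286]
orientation: [-0.0, -0.241, 0.971, 0.0]
wrist_force: [-0.3, -0.9, 1.2]
opening: 0.0006
finger_force: 0.5
```

{"fn": "carry_out", "kwargs": {
  "targets": [1, 0, 0.03, 0, 0, 1, 0, 0, 0, 0]
}}

```text
t: 5.68
eef_pos: [0.5491, -0.1283, 0.0289]
orientation: [0.0, -0.241, 0.971, -0.0]
wrist_force: [0.7, -2.6, 3.2]
opening: 0.0004
finger_force: 1.6
```

{"fn": "carry_out", "kwargs": {
  "targets": [1, 0, 0.03, 0, 0, 1, 0, 0, 0, 0]
}}

```text
t: 5.92
eef_pos: [0.5489, -0.1274, 0.0293]
orientation: [0.001, -0.241, 0.971, -0.001]
wrist_force: [1.8, -6.9, 4.9]
opening: 0.0005
finger_force: 3.5
```

Run:
```python
from h import *
t=rel(); m=bot.capture("side")
cv2.imwrite("pics/s3.png",cv2.resize(m["img"][210:310,240:370],None,fx=6,fy=6,interpolation=cv2.INTER_CUBIC))
for p in((30,0,52),(30,0,24),(23,42,19),(37,42,19),(37,-7,19),(127,16,36)):print(p,((proj(m,vw(p))-[240,210])*6).round())
```

```text
t 5.92 vice xy [ 1.4 -1. ] z 29.3 tooly yaw err 0.2 F vice [-6.9  1.6  4.9] open 0.0004795557743272897
(30, 0, 52) [416. 225.]
(30, 0, 24) [419. 293.]
(23, 42, 19) [336. 392.]
(37, 42, 19) [303. 369.]
(37, -7, 19) [419. 282.]
(127, 16, 36) [158. 144.]
```

View pics/s3.png

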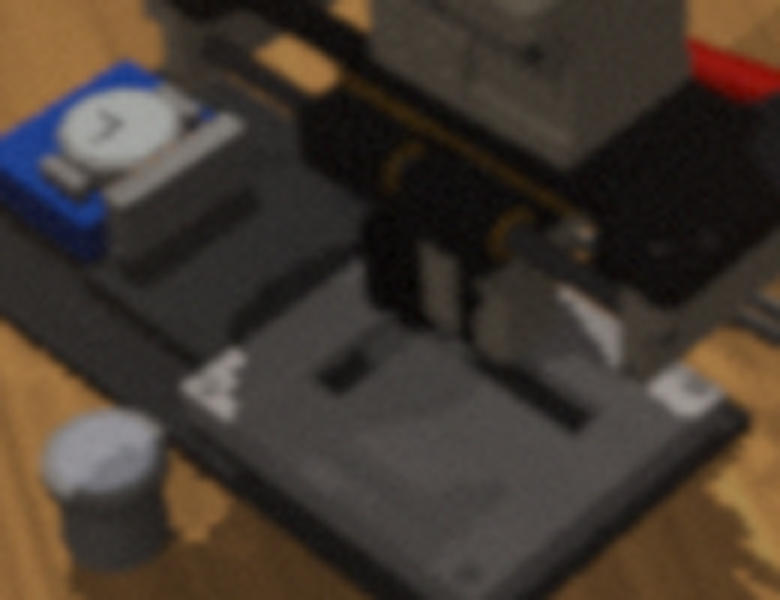

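The jaw is against the watch case and the wall is felt (7 N), so the knob stands at the corner (slot intersection under about (400,300) in the crop). I'll back off, go round to the knob's -y side, and line up at vice x 30.

{"fn": "carry_out", "kwargs": {
  "targets": [1, 0, -0.18, 0, 0, 1, 0, -0.18, 0, 0, 1, -0.45, 0, 0, 0, 1, -0.45, 0, 0, 0, 1, 0, 0, 0, 0]
}}

```text
t: 6.6
eef_pos: [0.5971, -0.1215, 0.0279]
orientation: [-0.0, -0.241, 0.971, 0.0]
wrist_force: [-1.4, 0.5, -0.8]
opening: 0.0004
finger_force: 0.0
```

{"fn": "carry_out", "kwargs": {
  "targets": [1, 0, 0.45, 0, 0, 1, 0, 0.45, 0, 0, 1, 0, 0, 0, 0, 1, 0, 0, 0, 0]
}}

```text
t: 7.1
eef_pos: [0.5748, -0.0818, 0.0287]
orientation: [0.0, -0.241, 0.971, 0.0]
wrist_force: [-0.4, 0.1, 0.2]
opening: 0.0006
finger_force: 0.0
```

Run:
```python
from h import *
t=rel(); m=bot.capture("side")
cv2.imwrite("pics/s4.png",cv2.resize(m["img"][210:310,240:370],None,fx=6,fy=6,interpolation=cv2.INTER_CUBIC))
```

```text
t 7.1 vice xy [ 29.7 -45.1] z 28.7 tooly yaw err 0.2 F vice [0.3 0.3 0.2] open 0.0006044620708238297
```

View pics/s4.png

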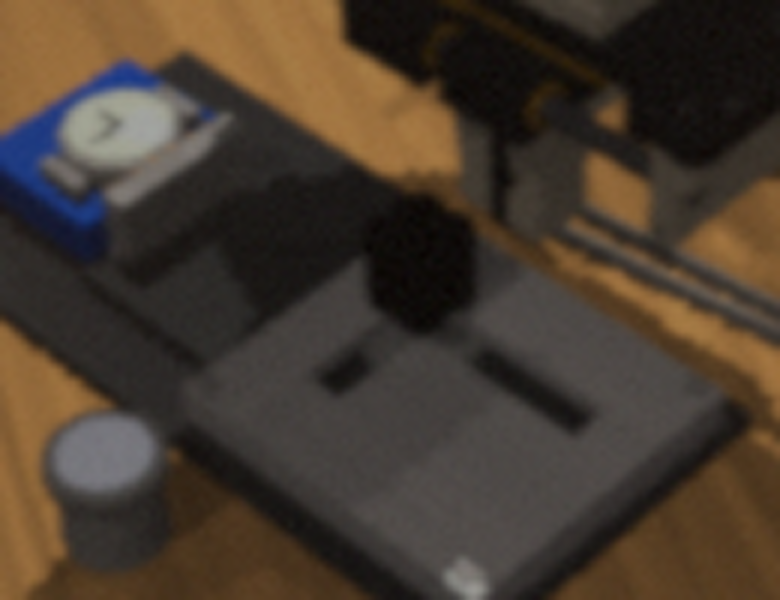

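The knob is in plain view at (418,240), on the corner projection (416,225), with the jaw closed and the fingers behind it on the -y side. Now I'll push along vice +y (tool x).

{"fn": "carry_out", "kwargs": {
  "targets": [1, 0.2, 0, 0, 0, 1, 0.14, 0, 0, 0, 1, 0.1, 0, 0, 0, 1, 0.1, 0, 0, 0, 1, 0, 0, 0, 0]
}}

```text
t: 7.78
eef_pos: [0.5509, -0.0948, 0.0286]
orientation: [-0.0, -0.241, 0.971, 0.0]
wrist_force: [0.5, -0.4, -0.3]
opening: -0.0001
finger_force: 0.0
```

{"fn": "carry_out", "kwargs": {
  "targets": [1, 0.1, 0, 0, 0, 1, 0.1, 0, 0, 0, 1, 0, 0, 0, 0]
}}

```text
t: 8.15
eef_pos: [0.5419, -0.0994, 0.0285]
orientation: [-0.0, -0.241, 0.971, 0.0]
wrist_force: [-0.1, -0.0, -0.0]
opening: 0.0003
finger_force: 0.0
```

```bash
python3 -c "
from h import *
rel()"
```

```text
t 8.15 vice xy [29.4 -7.8] z 28.5 tooly yaw err 0.16 F vice [ 0.   0.1 -0. ] open 0.0002959089451047138
```

{"fn": "carry_out", "kwargs": {
  "targets": [1, 0.08, 0, 0, 0, 1, 0.08, 0, 0, 0, 1, 0.06, 0, 0, 0, 1, 0, 0, 0, 0]
}}

```text
t: 8.65
eef_pos: [0.5324, -0.1045, 0.0286]
orientation: [-0.0, -0.241, 0.971, 0.0]
wrist_force: [0.9, 0.5, 0.9]
opening: 0.0
finger_force: 0.0
```

{"fn": "carry_out", "kwargs": {
  "targets": [1, 0.06, 0, 0, 0, 1, 0.04, 0, 0, 0, 1, 0, 0, 0, 0]
}}

```text
t: 9.02
eef_pos: [0.528, -0.1069, 0.0285]
orientation: [-0.0, -0.241, 0.971, 0.0]
wrist_force: [0.6, -1.0, -0.0]
opening: 0.0004
finger_force: 0.0
```

{"fn": "carry_out", "kwargs": {
  "targets": [1, 0.04, 0, 0, 0, 1, 0, 0, 0, 0]
}}

```text
t: 9.28
eef_pos: [0.5264, -0.1078, 0.0286]
orientation: [-0.0, -0.241, 0.971, 0.0]
wrist_force: [-0.6, 1.3, 0.2]
opening: 0.0006
finger_force: 0.0
```

```bash
python3 -c "
from h import *
rel()"
```

```text
t 9.28 vice xy [29.2  9.8] z 28.6 tooly yaw err 0.16 F vice [ 1.4 -0.1  0.2] open 0.0006164922045808935
```

{"fn": "carry_out", "kwargs": {
  "targets": [1, 0.04, 0, 0, 0, 1, 0, 0, 0, 0]
}}

```text
t: 9.52
eef_pos: [0.5251, -0.1085, 0.0288]
orientation: [0.0, -0.241, 0.971, -0.0]
wrist_force: [0.1, 1.5, 0.2]
opening: 0.0004
finger_force: 0.7
```

{"fn": "carry_out", "kwargs": {
  "targets": [1, 0.03, 0, 0, 0, 1, 0, 0, 0, 0]
}}

```text
t: 9.78
eef_pos: [0.5247, -0.1091, 0.0291]
orientation: [0.001, -0.241, 0.971, -0.0]
wrist_force: [4.1, 2.5, 2.5]
opening: 0.0006
finger_force: 2.3
```

{"fn": "carry_out", "kwargs": {
  "targets": [1, 0.03, 0, 0, 0, 1, 0, 0, 0, 0]
}}

```text
t: 10.02
eef_pos: [0.5245, -0.1095, 0.0296]
orientation: [0.002, -0.241, 0.97, -0.0]
wrist_force: [5.7, 3.7, 4.5]
opening: 0.0002
finger_force: 3.3
```

```bash
python3 -c "
from h import *
t=rel(); m=bot.capture('side')
cv2.imwrite('pics/s5.png',cv2.resize(m['img'][210:310,240:370],None,fx=6,fy=6,interpolation=cv2.INTER_CUBIC))
print(((proj(m,vw((30,36,52)))-[240,210])*6).round())"
```

```text
t 10.03 vice xy [28.6 12.3] z 29.6 tooly yaw err 0.21 F vice [ 0.6 -6.8  4.5] open 0.00024205329225599297
[328. 289.]
```

View pics/s5.png

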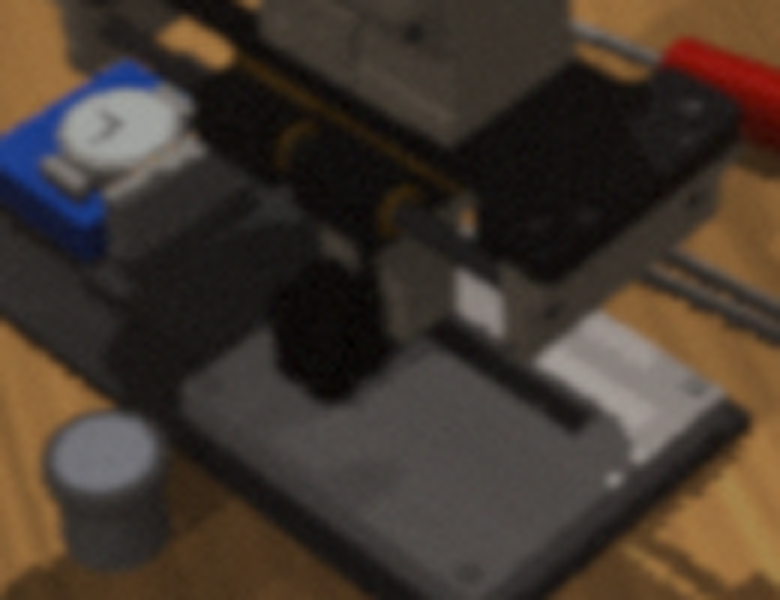

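The knob stands at (330,300), over the end projection (328,289), covering the short leg, and the end wall is felt at 7 N. I'll back straight off, then lift.

{"fn": "carry_out", "kwargs": {
  "targets": [1, -0.2, 0, 0, 0, 1, -0.5, 0, 0, 0, 1, 0, 0, -0.8, 0, 1, 0, 0, -1, 0, 1, -0.8, 0, -1, 0]
}}

```text
t: 10.7
eef_pos: [0.585, -0.0761, 0.1682]
orientation: [-0.002, -0.24, 0.971, 0.0]
wrist_force: [3.1, -0.6, -0.0]
opening: 0.0007
finger_force: 0.0
```

{"fn": "carry_out", "kwargs": {
  "targets": [1, -1, 0, -0.5, 0, 1, -1, 0, 0, 0, 1, 0, 0, 0, 0, 1, 0, 0, 0, 0]
}}

```text
t: 11.2
eef_pos: [0.6747, -0.0288, 0.1908]
orientation: [-0.002, -0.241, 0.971, 0.0]
wrist_force: [0.3, -0.2, -0.7]
opening: 0.0004
finger_force: 0.0
```

```bash
python3 -c "
from h import *
t=rel(); m=bot.capture('side');n=bot.capture('top')
a=cv2.resize(m['img'][210:310,240:340],None,fx=4,fy=4,interpolation=cv2.INTER_CUBIC)
b=cv2.resize(n['img'][230:330,240:340+0],None,fx=4,fy=4,interpolation=cv2.INTER_CUBIC)
cv2.imwrite('pics/s6.png',np.hstack([a,b]))
for z in(52,24):print(((proj(m,vw((30,35,z)))-[240,210])*4).round(),((proj(n,vw((30,35,z)))-[240,230])*4).round()+[400,0])"
```

```text
t 11.2 vice xy [  30.2 -158.3] z 190.8 tooly yaw err 0.17 F vice [-0.3 -0.1 -0.7] open 0.0003689893415564936
[220. 191.] [753. 186.]
[224. 237.] [752. 189.]
```

View pics/s6.png

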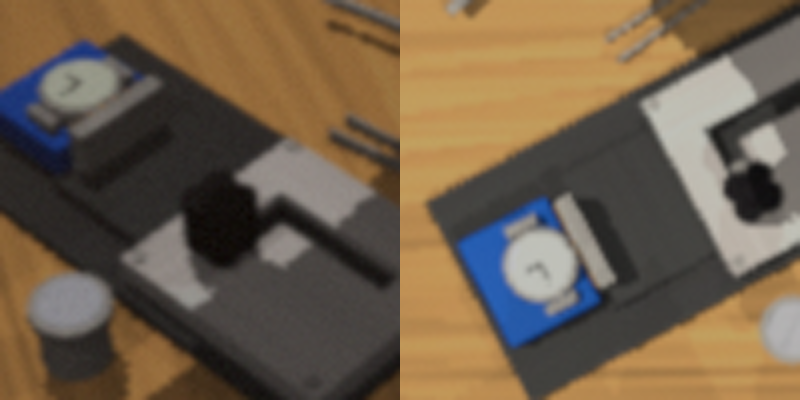

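Both views show the knob at the closed end, (220,195) and (753,190), with the jaw against the watch case and the arm clear. Handing in.

```bash
python3 -c "
from cell import bot
print(bot.hand_in())"
```

```text
the job is handed in; nothing more can be done
None
```

The vice is closed and locked: the knob was only pushed, to the corner and then to the closed end. The jaw is against the watch case, the arm is clear, and the job was handed in at about 11 s; no verdict came back.

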